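Open the ratchet bench clamp for the next block

ROBOT

A 6-joint arm with a two-finger parallel gripper is mounted at the origin on a cart in front of the work surface, level with it; the furniture and walls round the work are solid. World frame = base frame: x ahead of the robot, y to its left, z up, the work surface at z = 0. Lengths are in mm, angles in rad, forces in N, time in s.
With the tool pointing down it reaches from about 250 to 775 mm from the base axis. Payload 8.9 kg.
Tool frame: the origin (TCP) lies on the centre line of the jaws, within the pads' length; the fingertips stand manip.nose_length ahead of it and the grasp point (between the pads) lies 5 mm behind it (manip.nose_length is the distance from the TCP to the fingertips, in mm); z points along the fingers, x is the direction in which the jaws open and shut, and the axes are right-handed (so a half turn about z gives the same grasp; the last joint's range is limited). The gripper opens to 85 mm and grips with 20 to 120 N. Pads are 22 mm wide; open, the fingers measure 114 mm over their backs; the gripper's body (76 mm by 85 mm) begins 54 mm behind the grasp point. The pads swing forward as they close: fully open they stand 13 mm farther back than shut.
Start: joints at [-1.331, 0.291, -0.153, 1.127, 0, 1.431], TCP at [194.15, -487.78, 245.305] pointing down, gripper open.
Joint ranges: [-2.52, 2.52], [-0.91, 1.74], [-1.3, 1.37], [-1.96, 2.02], [-1.52, 1.47], [-3.14, 3.14]. Speed limits (rad/s): [2.22, 2.22, 2.79, 3.14, 3.14, 3.14].

INTERFACE

Orientations are given as a rotation vector (axis times angle).
In Python, from station import manip gives the robot as it stands.
- The arm moves only by the shell command python3 -m crank 'ROWS' [FORCE]. ROWS is JSON, a list of rows, each an object with "linear": the shift along the tool's x, y, z in m, a list of three; "dr": the turn, a rotation vector about the tool's x, y, z in degrees, a list of three; "hand": the finger opening in m, from 0 to 0.0854. A call has exactly 10 rows; each row shifts and turns the pose as measured when the row begins, along the tool's axes as they then stand; what a row does not reach is not made up. A row lasts 1/8 s, in which the tool goes at most 62.5 mm and 10.7 degrees, less where a joint would pass 70% of its speed; a pose out of reach is approached as far as the arm can. A call with a gripper value outside its range is refused whole. The fingers move at their own pace and stop on an object; FORCE is the grip in N (left out, the last holds). Time passes only in rows, so rows that do not move let the fingers close, or fill a call up. It gives the time, the measured TCP pose, the force and the opening at its end, in the units of the state.
- manip.get_obs(): the state, without advancing time (a new reading comes with each control period).
- manip.get_image(name): name is "scene" or "top"; returns a dict with "frame" (420x560x3 uint8, red, green, blue), "fx", "fy", "cx", "cy" (pixels), "R" (3x3) and "t" (3): a world point X has camera coordinates R X + t. Camera axes: x right, y down, z forward; pixel columns grow to the right and rows downward; lengths in mm; the calibration is good to about 2 mm. A picture is of the moment at which its call begins. There is no depth.
- manip.job_done(): hands the job in, once; it reports no verdict.
Trained networks look in a picture, given as the dict that the camera call returned (one of the last four; its "shot" number tells which), for a name from the list of things; names that differ only in an ending like _2 or _b are one class to them, and where a whole thing is asked for, a point or a joint stands for the part that bears it (a point fixed in the world has none). Each returns a list of dicts, best first, with "conf" (0 to 1); they miss things now and then, are a little off and sometimes report something else, mostly with a low value. They report only what shows in the picture. A call takes as long as a camera call.
- manip.regions_of(picture, label): "pixels" (420x560 bool, what is visible of it) and "rect" ([left, top, width, height] as shares, 0 to 1, of the picture: columns of its width, rows of its height, round what is visible of it).
- manip.spot_point(picture, label): "centre" ([row, column] as shares, 0 to 1, of the picture: columns of its width, rows of its height: a listed point, or the origin of a listed thing).
The state is a dict: "time": time; "joints": joint angles; "dq": joint speeds; "tau": joint torques, N m; "position": TCP position; "orientation": TCP orientation; "contact_force": force on the tool from outside, world axes, zero at the start; "ft_torque": the same for the moment, N m; "finger_gap": finger opening in mm.
Only numpy, scipy, OpenCV 4.12 (cv2) and the standard library are available. Lean on these libraries where they do the work, as an engineer would, in place of code of your own. Each camera call takes 0.05 s, during which the arm holds its last target.

TASK

The clamp on the board has to be opened fully so that the next wooden block can go in. With the fingertips press the red ratchet release on top of the sliding jaw and, keeping it down, push the jaw back along its bar until it is fully home against the end stop; then let the release spring up and move clear. Only press and push: do not pick up or disturb the wooden block, the jar or the roll of tape standing by.

Things in the scene. Friction and masses are not known exactly. Their poses are not given: they have to be found in the camera images.
- clamp: Clamp on a plywood board (340 x 110 x 18 mm) screwed to the bench. Origin: centre of the board's underside. x runs along the bar (top at height 66 mm) from the blue fixed jaw (x -159 to -125 mm, height 86 mm) to the blue end stop (x 121 to 139 mm, height 78 mm); the sliding jaw opens to +x, and the end stop lies to the robot's left. z is up.
- jaw (a joint): Place of the blue sliding jaw along the bar, m: 0 = shut on the fixed jaw, 0.170 = fully open, home against the end stop. A ratchet under the bar (8 mm pitch) keeps it from opening unless the release is held down; then it slides against about 3 N of friction and stays where it is left.
- release (a joint): Travel of the red release button, m: 0 = up, 0.009 = right down. It goes straight down on a spring (2.5 N to start, 6 N fully down) and springs up when let go. The ratchet is free once it is more than 4 mm down; hold it 6 mm or more down while pushing.
- release_top (a point): Centre of the top of the red release button on the sliding jaw, 36 mm along the bar, 34 mm wide. Its top is 90 mm above the bench when up, 81 mm when right down (the jaw round it is 78 mm high). Moves with the jaw and with the button. Axes as the clamp's.
- push_plate (a point): Centre of the face to push: an upright blue plate with a black pad on the sliding jaw, at the end-stop side of the button; 46 mm wide, 14 mm thick, top at 127 mm. The face looks to the clamp's -x and stands 24 mm from the button's centre, so a fingertip on the button can press down and push the plate to the clamp's +x at once.
- block_mid (a point): Centre of the loose wooden block waiting by the clamp, 45 x 110 x 32 mm, long side along its y, lying flat. Leave it where it is.
- jar_mid (a point): Centre of the loose white jar with a red lid, 63 mm across, 87 mm high. Leave it where it is.
- tape_mid (a point): Centre of the loose roll of black tape lying flat, 57 mm across, 19 mm high. Leave it where it is.

How it is judged:
By the outcome, as a careful person would: the job done as asked, in the order asked, and still so for the second after the job is handed in, with the robot touching nothing.
It also fails if it takes over 32 s, if anything falls off the work surface, if the arm or the gripper's body presses on something with over 40 N, if the wrist force passes 120 N, or if a joint passes its speed limit or range.

## Working session

There is one attempt and no reset: what is moved stays moved. The work goes in short steps, Python scripts to look and compute and a shell command to move; the robot and the scene stay as the last step left them, time stands still between calls to the robot, and variables do not carry over. Pictures are saved under pics/ and viewed, and the job is handed in when it is done.

```bash
ls; mkdir -p pics
cat > h.py <<'E'
import numpy as np, cv2
from station import manip
def save(p,n): cv2.imwrite('pics/'+n,cv2.cvtColor(p['frame'],cv2.COLOR_RGB2BGR))
def ray(p,px,z):
    # px=(col,row)
    R=np.array(p['R']);t=np.array(p['t']).ravel()
    C=-R.T@t; d=R.T@np.array([(px[0]-p['cx'])/p['fx'],(px[1]-p['cy'])/p['fy'],1])
    return C+d*(z-C[2])/d[2]
def proj(p,X):
    c=np.array(p['R'])@np.array(X)+np.array(p['t']).ravel()
    return p['fx']*c[0]/c[2]+p['cx'],p['fy']*c[1]/c[2]+p['cy']
def px(s): return s[1]*560,s[0]*420
E
python3 - <<'E'
from h import *
print(manip.nose_length, manip.get_obs())
for n in ['scene','top']:
    p=manip.get_image(n); save(p,n+'1.png')
    R=np.array(p['R']);print(n,'cam',-R.T@np.array(p['t']).ravel())
    for l,z in [('clamp',0),('release_top',90),('push_plate',105),('block_mid',16),('jar_mid',43),('tape_mid',9)]:
        for s in manip.spot_point(p,l)[:2]:
            q=px(s['centre']); print(l,round(s['conf'],2),np.round(q),np.round(ray(p,q,z),1))
E
```

```text
pics
14.0 {'time': 0.0, 'joints': array([-1.33130657e+00,  2.91265491e-01, -1.54113185e-01,  1.12670501e+00,
       -7.73168114e-06,  1.43150779e+00]), 'dq': array([ 6.01338989e-04,  9.36536993e-04,  8.25651927e-06,  6.07161354e-04,
        1.81973995e-03, -2.36519953e-04]), 'tau': array([ 1.31270508e-04, -5.37144685e+01,  3.31374335e+01,  1.57346815e-02,
       -1.33250692e-04,  1.09420978e-05]), 'position': array([ 194.04482798, -487.3761191 ,  244.74488326]), 'orientation': array([-2.59921693e+00,  1.76303270e+00,  1.50744342e-03]), 'contact_force': array([-0.48151246,  0.00487573, -0.00664163]), 'ft_torque': array([ 0.01203168, -0.03423359,  0.01164391]), 'finger_gap': 85.07234876075427}
scene cam [266.37757376 701.27608943 505.39916701]
clamp 0.74 [305. 254.] [570.4 -16.3   0. ]
push_plate 0.63 [305. 198.] [591.4 -63.7 105. ]
block_mid 0.74 [306. 199.] [ 661.1 -231.1   16. ]
block_mid 0.62 [362. 252.] [457.3 -48.9  16. ]
jar_mid 0.75 [255. 245.] [647.8  57.2  43. ]
tape_mid 0.57 [361. 250.] [464.8 -65.1   9. ]
tape_mid 0.56 [249. 221.] [740.6 -80.2   9. ]
top cam [406.72234839  34.72054678 903.64476011]
clamp 0.76 [307. 237.] [571.1 -24.5   0. ]
release_top 0.65 [335. 218.] [598.1 -79.9  90. ]
release_top 0.34 [306. 239.] [550.  -16.1  90. ]
push_plate 0.74 [329. 218.] [595.6 -64.6 105. ]
push_plate 0.4 [306. 236.] [553.7 -16.5 105. ]
jar_mid 0.84 [282. 201.] [647.4  38.8  43. ]
tape_mid 0.81 [329. 166.] [750.7 -75.    9. ]
```

View pics/scene1.png

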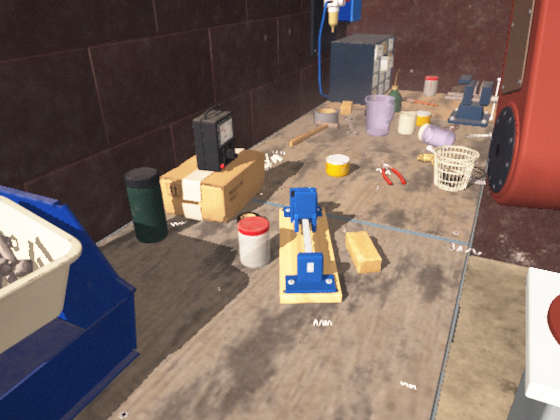

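View pics/top1.png

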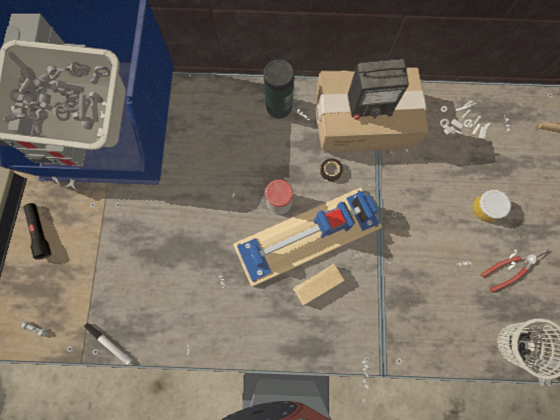

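The top view shows the end stop at (252,260), the fixed jaw at (365,210), the red button at about (335,217) and the plate left of it. The jar is at (280,195), the tape at (331,169) and the block at (320,285). I'll zoom in and fit the board.

Run:
```python
from h import *
p=manip.get_image('top'); f=p['frame'][170:310,220:400]
cv2.imwrite('pics/z1.png',cv2.cvtColor(cv2.resize(f,None,fx=4,fy=4,interpolation=cv2.INTER_CUBIC),cv2.COLOR_RGB2BGR))
s=manip.get_image('scene'); g=s['frame'][170:310,230:400]
cv2.imwrite('pics/z2.png',cv2.cvtColor(cv2.resize(g,None,fx=4,fy=4,interpolation=cv2.INTER_CUBIC),cv2.COLOR_RGB2BGR))
for n,q in(('top',p),('scene',s)):
  for l in ['clamp','release_top']:
    for r in manip.regions_of(q,l)[:1]:
        m=r['pixels'].astype(np.uint8); print(n,l,r['conf'],m.sum(),cv2.minAreaRect(cv2.findNonZero(m)))
# red mask on top
for n,q in(('top',p),('scene',s)):
  a=q['frame'].astype(int); m=((a[...,0]>120)&(a[...,1]<70)&(a[...,2]<80)).astype(np.uint8)
  k,L,st,c=cv2.connectedComponentsWithStats(m)
  for i in range(1,k):
    if st[i,4]>20: print(n,st[i],c[i],np.round(ray(q,c[i],90),1))
```

```text
top clamp 0.67 6808 ((308.15509033203125, 235.62948608398438), (48.15898132324219, 146.5679931640625), 66.41297149658203)
top release_top 0.69 211 ((334.80413818359375, 218.30929565429688), (15.230192184448242, 14.21484661102295), 66.03751373291016)
scene clamp 0.94 5774 ((309.9988098144531, 243.93524169921875), (116.48004913330078, 62.10047149658203), 88.93909454345703)
scene release_top 0.34 936 ((304.5, 210.5), (41.0, 27.0), 90.0)
top [325 209  20  19 224] [335.13839286 218.21428571] [598.3 -79.5  90. ]
scene [ 493    0   67  202 1932] [524.0315735  138.67080745] [ 179.5 -721.3   90. ]
scene [239 226  30   9  87] [254.7816092  231.73563218] [632.5  79.6  90. ]
scene [549 296  11  48 320] [554.584375 318.48125 ] [137.9 117.8  90. ]
```

```bash
sleep 1; ls pics
```

```text
scene1.png
top1.png
z1.png
z2.png
```

View pics/z1.png

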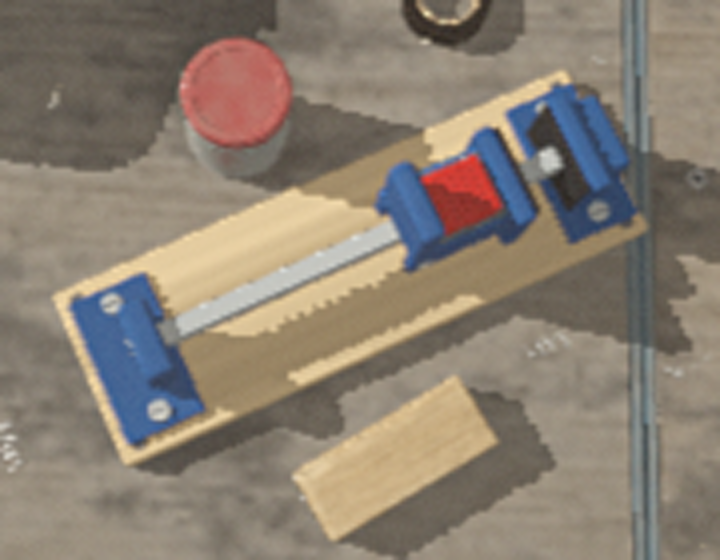

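View pics/z2.png

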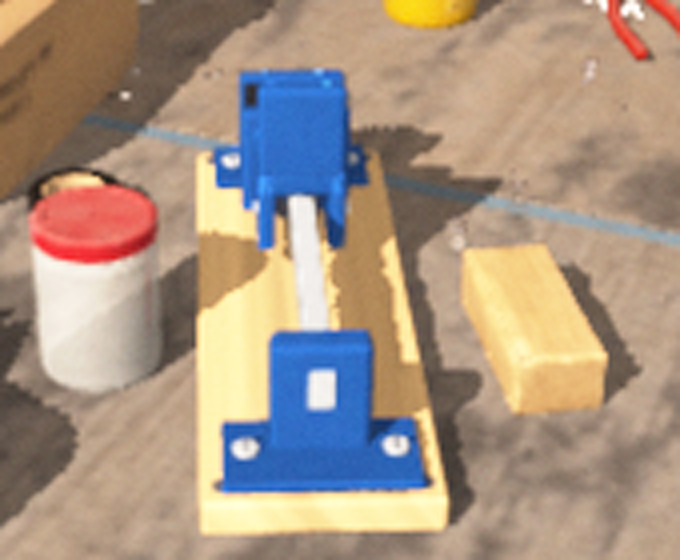

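```bash
cat >> h.py <<'E'
def frame():
    import json; d=json.load(open('clamp.json')); return np.array(d['o']),d['th']
E
python3 - <<'E'
from h import *
import json
from scipy.optimize import least_squares
from scipy.spatial.transform import Rotation as Ro
p=manip.get_image('top'); s=manip.get_image('scene')
T=[((-170,-55,18),None)]
top=np.array([[55,297],[128,463],[648,228],[568,70]])/4+[220,170]
# end stop side is image left; clamp +x -> left ; y = z x x
cor=[ray(p,c,18) for c in top]; print(np.round(cor,1))
sc=np.array([[200,494],[447,488]])/4+[230,170]  # scene: near top corners (end stop side)
print('scene near corners',[np.round(ray(s,c,18),1) for c in sc])
L=[(170,-55),(170,55),(-170,55),(-170,-55)]
# left end: TL is far x (world), clamp x ~ +y world => clamp y ~ -x world, so TL y=-55
def f(v):
    c,sn=np.cos(v[2]),np.sin(v[2]); r=[]
    for l,q in zip(L,cor): r+=[v[0]+c*l[0]-sn*l[1]-q[0],v[1]+sn*l[0]+c*l[1]-q[1]]
    return r
v=least_squares(f,[570,-20,2]).x; print('pose',v,np.degrees(v[2]),np.round(f(v),1))
c,sn=np.cos(v[2]),np.sin(v[2]); o=np.array([v[0],v[1]])
json.dump({'o':[v[0],v[1]],'th':v[2]},open('clamp.json','w'))
M=np.array([[c,sn],[-sn,c]])
B=np.array([598.3,-79.5]); print('button local',M@(B-o), 'plate local', M@(np.array([595.6,-64.6])-o))
img=p['frame'].copy()
def W(x,y,z): return [v[0]+c*x-sn*y,v[1]+sn*x+c*y,z]
bl=(M@(B-o))[0]
im=cv2.cvtColor(cv2.resize(p['frame'][170:310,220:400],None,fx=4,fy=4,interpolation=cv2.INTER_CUBIC),cv2.COLOR_RGB2BGR)
def poly(P,z,col):
    q=np.array([proj(p,W(x,y,z)) for x,y in P]); q=((q-[220,170])*4).astype(int); cv2.polylines(im,[q],True,col,1)
poly(L,18,(0,255,0))
poly([(121,-10),(139,-10),(139,10),(121,10)],78,(0,255,255))
poly([(bl-18,-17),(bl+18,-17),(bl+18,17),(bl-18,17)],90,(255,255,255))
poly([(bl+24,-23),(bl+38,-23),(bl+38,23),(bl+24,23)],127,(255,0,255))
cv2.imwrite('pics/z3.png',im)
o=manip.get_obs(); print(Ro.from_rotvec(o['orientation']).as_matrix().round(3), o['position'],o['time'])
E
```

```text
[[ 543.4  148.5   18. ]
 [ 448.9  100.4   18. ]
 [ 598.  -201.2   18. ]
 [ 694.6 -154.8   18. ]]
scene near corners [array([549.2, 144.6,  18. ]), array([451.6,  95. ,  18. ])]
pose [571.21585367 -26.75501326   2.03149551] 116.39611883858377 [ 1.5  1.4 -2.5  0.7 -0.5 -2.3  1.5  0.2]
button local [-59.28681435  -0.81132778] plate local [-44.73990922  -5.01698482]
[[ 0.37  -0.929  0.   ]
 [-0.929 -0.37   0.   ]
 [-0.    -0.    -1.   ]] [ 194.15180664 -487.76133164  245.3008706 ] 1.1
```

View pics/z3.png

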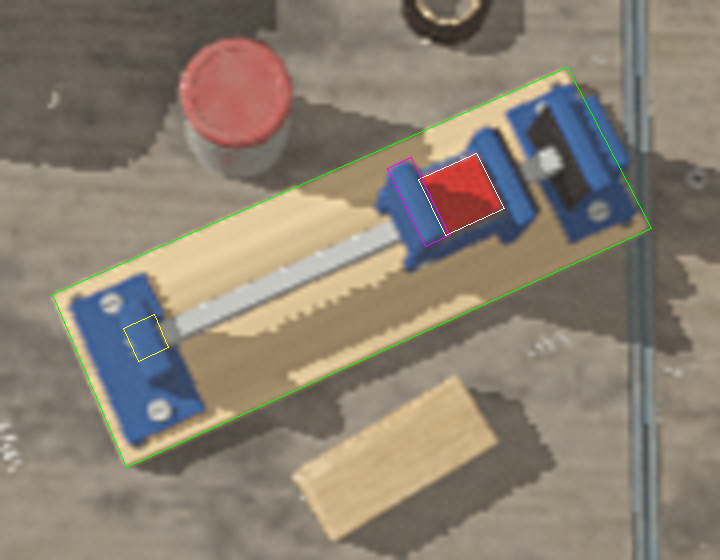

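The overlay fits the board, button, plate and end stop. The jaw has about 140 mm left to travel. I'll turn the tool about 95° so that its y axis lies along the bar, and close the fingers on the way over.

```bash
cat >> h.py <<'E'
from scipy.spatial.transform import Rotation as Ro
def W(x,y,z):
    o,th=frame(); c,s=np.cos(th),np.sin(th); return np.array([o[0]+c*x-s*y,o[1]+s*x+c*y,z])
def local(P):
    o,th=frame(); c,s=np.cos(th),np.sin(th); d=np.array(P[:2])-o; return np.array([c*d[0]+s*d[1],-s*d[0]+c*d[1],P[2]])
def rel(target):
    o=manip.get_obs(); R=Ro.from_rotvec(o['orientation'])
    th=frame()[1]
    x=np.array([np.cos(th-np.pi/2),np.sin(th-np.pi/2),0]); z=np.array([0,0,-1.]); Rd=Ro.from_matrix(np.column_stack([x,np.cross(z,x),z]))
    print('t',o['time'],'local TCP',np.round(local(o['position']),1),'tipz',round(o['position'][2]-14,1),'gap',round(o['finger_gap'],1),'F',np.round(o['contact_force'],1))
    print('tool shift mm',np.round(R.inv().apply(np.array(target)-o['position']),1),'dr deg',np.round(np.degrees((R.inv()*Rd).as_rotvec()),2))
E
python3 - <<'E'
from h import *
o=manip.get_obs(); R=Ro.from_rotvec(o['orientation'])
tg=W(-56,0,190); d=(tg-o['position'])/12
print(tg,rel(tg))
for k in range(10):
    print(np.round((R*Ro.from_rotvec([0,0,np.radians(-9.5*k)])).inv().apply(d)/1000,3))
E
```

```text
t 1.1 local TCP [-245.3  542.7  245.3] tipz 231.3 gap 85.6 F [-0.3  1.3 -0.6]
tool shift mm [-233.1 -525.4   55.3] dr deg [ -0.     0.   -94.69]
[596.11202587 -76.91655839 190.        ] None
[-0.019 -0.044  0.005]
[-0.012 -0.046  0.005]
[-0.004 -0.048  0.005]
[ 0.004 -0.048  0.005]
[ 0.012 -0.046  0.005]
[ 0.019 -0.044  0.005]
[ 0.026 -0.04   0.005]
[ 0.032 -0.035  0.005]
[ 0.038 -0.029  0.005]
[ 0.042 -0.023  0.005]
```

```bash
python3 -m crank '[{"linear":[-0.019,-0.044,0.004],"dr":[0,0,-9.5],"hand":0},{"linear":[-0.012,-0.046,0.004],"dr":[0,0,-9.5],"hand":0},{"linear":[-0.004,-0.048,0.004],"dr":[0,0,-9.5],"hand":0},{"linear":[0.004,-0.048,0.004],"dr":[0,0,-9.5],"hand":0},{"linear":[0.012,-0.046,0.004],"dr":[0,0,-9.5],"hand":0},{"linear":[0.019,-0.044,0.004],"dr":[0,0,-9.5],"hand":0},{"linear":[0.026,-0.040,0.004],"dr":[0,0,-9.5],"hand":0},{"linear":[0.032,-0.035,0.004],"dr":[0,0,-9.5],"hand":0},{"linear":[0.038,-0.029,0.004],"dr":[0,0,-9.5],"hand":0},{"linear":[0.042,-0.023,0.004],"dr":[0,0,-9.5],"hand":0}]' 40
python3 -c "
from h import *
rel(W(-56,0,170))"
```

```text
time: 2.35
position: [531.0, -132.6, 204.7]
orientation: [3.034, 0.796, 0.003]
contact_force: [0.2, -0.2, 0.3]
finger_gap: -0.2
t 2.35 local TCP [-76.9  83.1 204.7] tipz 190.7 gap -0.2 F [ 0.2 -0.2  0.3]
tool shift mm [ 84.1 -16.7  34.7] dr deg [ 0.3  -0.05  3.01]
```

```bash
python3 -m crank '[{"linear":[0.02,-0.004,0.005],"dr":[0,0,1],"hand":0},{"linear":[0.02,-0.004,0.005],"dr":[0,0,1],"hand":0},{"linear":[0.02,-0.004,0.005],"dr":[0,0,0.5],"hand":0},{"linear":[0.012,-0.003,0.005],"dr":[0,0,0.5],"hand":0},{"linear":[0.008,-0.002,0.005],"dr":[0,0,0],"hand":0},{"linear":[0.004,0,0.005],"dr":[0,0,0],"hand":0},{"linear":[0,0,0.005],"dr":[0,0,0],"hand":0},{"linear":[0,0,0],"dr":[0,0,0],"hand":0},{"linear":[0,0,0],"dr":[0,0,0],"hand":0},{"linear":[0,0,0],"dr":[0,0,0],"hand":0}]'
python3 -c "
from h import *
rel(W(-56,0,120))
for n in ['top','scene']:
  q=manip.get_image(n); f=q['frame'][150:310,220:400]
  cv2.imwrite('pics/a_%s.png'%n,cv2.cvtColor(cv2.resize(f,None,fx=4,fy=4,interpolation=cv2.INTER_CUBIC),cv2.COLOR_RGB2BGR))
"
```

```text
time: 3.6
position: [600.0, -74.3, 167.6]
orientation: [3.052, 0.723, 0.002]
contact_force: [-0.0, -0.7, -1.0]
finger_gap: 0.3
t 3.6 local TCP [-55.4  -4.6 167.6] tipz 153.6 gap 0.3 F [-0.  -0.7 -1. ]
tool shift mm [-4.6  0.4 47.6] dr deg [ 0.28 -0.01  0.27]
```

View pics/a_top.png

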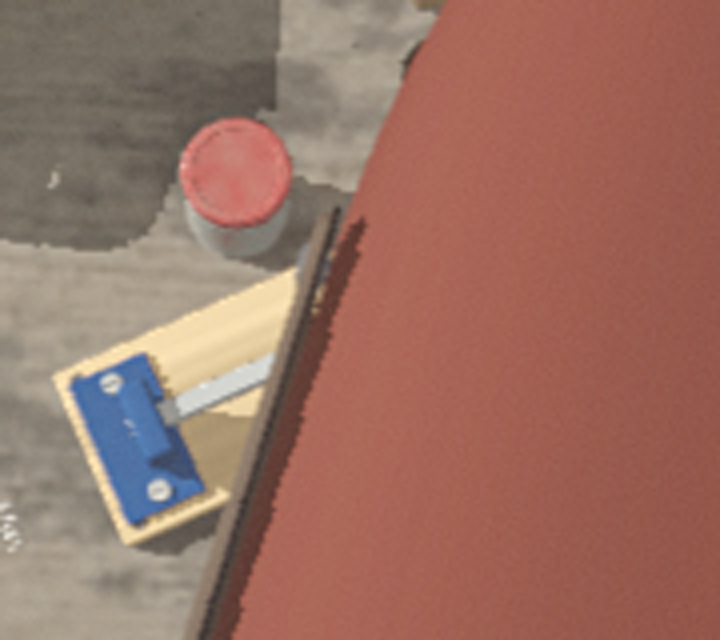

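View pics/a_scene.png

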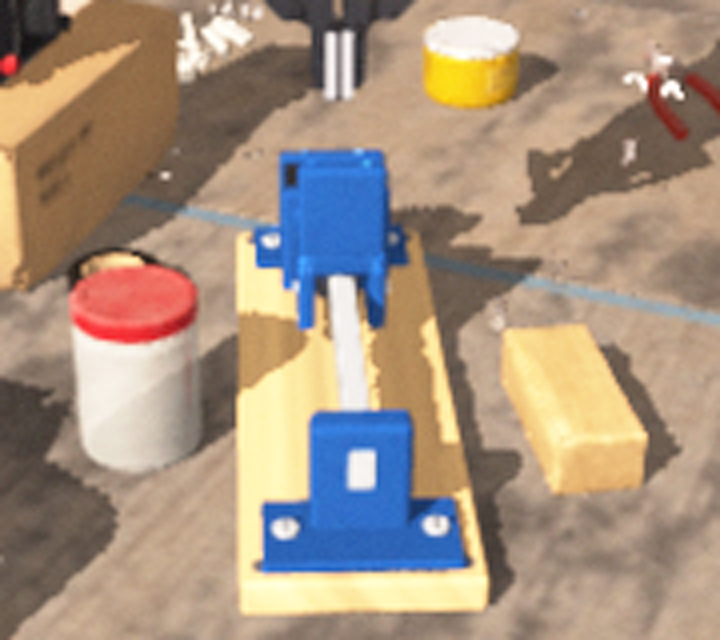

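The top view is blocked by the arm. The scene view shows the closed fingertips at zoom pixel (340,95), centred over the jaw behind the plate. I'll descend to just above the button.

```bash
python3 -m crank '[{"linear":[-0.004,0,0.01],"dr":[0,0,0.2],"hand":0},{"linear":[0,0,0.01],"dr":[0.2,0,0],"hand":0},{"linear":[0,0,0.01],"dr":[0,0,0],"hand":0},{"linear":[0,0,0.01],"dr":[0,0,0],"hand":0},{"linear":[0,0,0.008],"dr":[0,0,0],"hand":0},{"linear":[0,0,0.004],"dr":[0,0,0],"hand":0},{"linear":[0,0,0.002],"dr":[0,0,0],"hand":0},{"linear":[0,0,0],"dr":[0,0,0],"hand":0},{"linear":[0,0,0],"dr":[0,0,0],"hand":0},{"linear":[0,0,0],"dr":[0,0,0],"hand":0}]'
python3 -c "
from h import *
rel(W(-56,0,97))
for n in ['scene']:
  q=manip.get_image(n); f=q['frame'][150:310,220:400]
  cv2.imwrite('pics/b_%s.png'%n,cv2.cvtColor(cv2.resize(f,None,fx=4,fy=4,interpolation=cv2.INTER_CUBIC),cv2.COLOR_RGB2BGR))
"
```

```text
time: 4.95
position: [596.3, -76.3, 109.7]
orientation: [3.057, 0.719, 0.001]
contact_force: [0.5, -0.7, -0.2]
finger_gap: 0.3
t 4.95 local TCP [-55.5  -0.4 109.7] tipz 95.7 gap 0.3 F [ 0.5 -0.7 -0.2]
tool shift mm [-0.4  0.5 12.7] dr deg [ 0.07 -0.02  0.07]
```

View pics/b_scene.png

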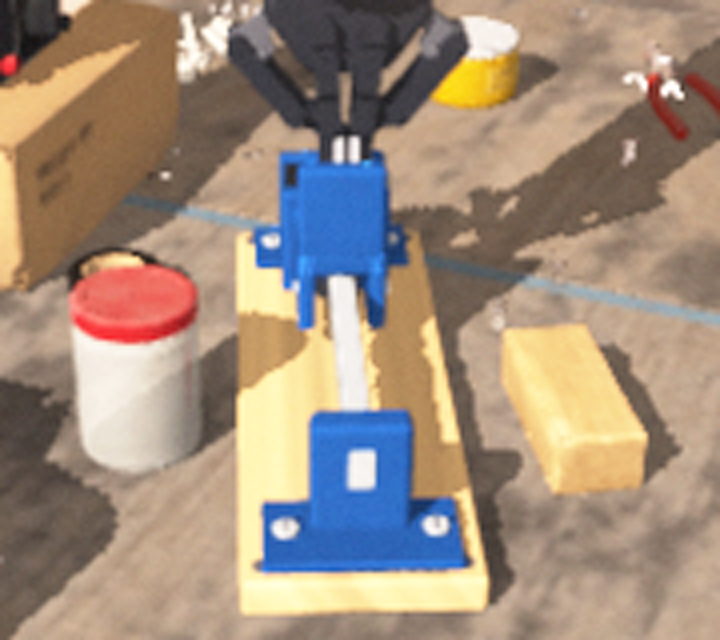

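The fingers are centred at zoom column 346, behind the plate. Pressing now.

```bash
python3 -m crank '[{"linear":[0,0,0.002],"dr":[0,0,0],"hand":0},{"linear":[0,0,0.002],"dr":[0,0,0],"hand":0},{"linear":[0,0,0.002],"dr":[0,0,0],"hand":0},{"linear":[0,0,0.002],"dr":[0,0,0],"hand":0},{"linear":[0,0,0.002],"dr":[0,0,0],"hand":0},{"linear":[0,0,0.001],"dr":[0,0,0],"hand":0},{"linear":[0,0,0.001],"dr":[0,0,0],"hand":0},{"linear":[0,0,0],"dr":[0,0,0],"hand":0},{"linear":[0,0,0],"dr":[0,0,0],"hand":0},{"linear":[0,0,0],"dr":[0,0,0],"hand":0}]'
python3 -c "
from h import *
rel(W(-56,0,97))"
```

```text
time: 6.25
position: [596.6, -76.3, 98.0]
orientation: [3.057, 0.719, 0.002]
contact_force: [-1.4, 1.4, 3.9]
finger_gap: -0.2
t 6.25 local TCP [-55.7  -0.7  98. ] tipz 84.0 gap -0.2 F [-1.4  1.4  3.9]
tool shift mm [-0.7  0.3  1. ] dr deg [ 0.11 -0.07  0.07]
```

```bash
python3 -m crank '[{"linear":[0,0,0.001],"dr":[0,0,0],"hand":0},{"linear":[0,0,0.001],"dr":[0,0,0],"hand":0},{"linear":[0,-0.002,0],"dr":[0,0,0],"hand":0},{"linear":[0,-0.003,0],"dr":[0,0,0],"hand":0},{"linear":[0,-0.003,0],"dr":[0,0,0],"hand":0},{"linear":[0,-0.003,0],"dr":[0,0,0],"hand":0},{"linear":[0,-0.003,0],"dr":[0,0,0],"hand":0},{"linear":[0,-0.003,0],"dr":[0,0,0],"hand":0},{"linear":[0,-0.003,0],"dr":[0,0,0],"hand":0},{"linear":[0,-0.003,0],"dr":[0,0,0],"hand":0}]'
python3 -c "
from h import *
rel(W(-56,0,96))
for n in ['scene']:
  q=manip.get_image(n); f=q['frame'][150:310,220:400]
  cv2.imwrite('pics/c_%s.png'%n,cv2.cvtColor(cv2.resize(f,None,fx=4,fy=4,interpolation=cv2.INTER_CUBIC),cv2.COLOR_RGB2BGR))
"
```

```text
time: 7.5
position: [588.5, -57.7, 96.9]
orientation: [3.05, 0.714, 0.009]
contact_force: [1.0, -3.4, 4.8]
finger_gap: 0.3
t 7.5 local TCP [-35.4  -1.8  96.9] tipz 82.9 gap 0.3 F [ 1.  -3.4  4.8]
tool shift mm [-1.7 20.5  1.1] dr deg [ 0.56 -0.19 -0.03]
```

View pics/c_scene.png

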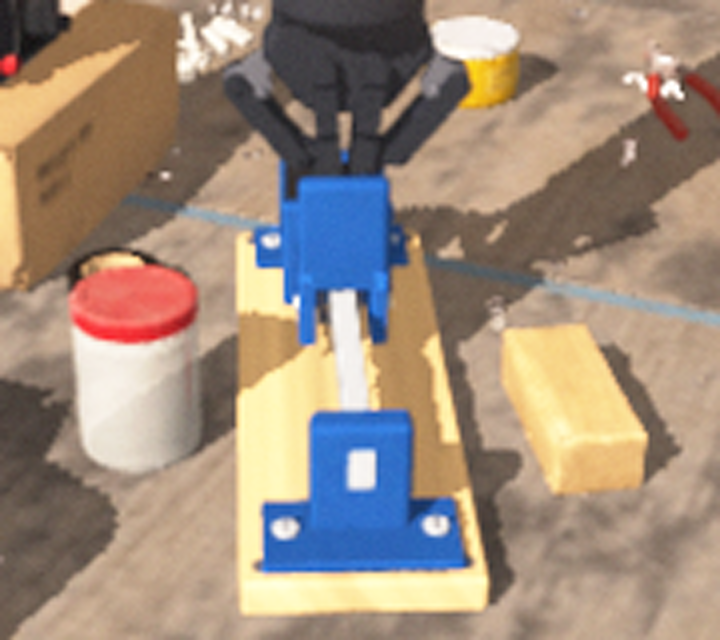

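The jaw is sliding: its plate has moved down the image, with about 3.5 N along the bar and the button about 7 mm down. I'll keep pushing.

```bash
python3 -m crank '[{"linear":[-0.0003,-0.005,0.0003],"dr":[0.2,0,0],"hand":0},{"linear":[-0.0003,-0.005,0.0002],"dr":[0.1,0,0],"hand":0},{"linear":[-0.0003,-0.005,0.0002],"dr":[0.1,0,0],"hand":0},{"linear":[-0.0003,-0.005,0.0002],"dr":[0.1,0,0],"hand":0},{"linear":[-0.0003,-0.005,0],"dr":[0.1,0,0],"hand":0},{"linear":[0,-0.005,0],"dr":[0.1,0,0],"hand":0},{"linear":[0,-0.005,0],"dr":[0,0,0],"hand":0},{"linear":[0,-0.005,0],"dr":[0,0,0],"hand":0},{"linear":[0,-0.005,0],"dr":[0,0,0],"hand":0},{"linear":[0,-0.005,0],"dr":[0,0,0],"hand":0}]'
python3 -c "
from h import *
rel(W(96,0,96.5))
"
```

```text
time: 8.8
position: [564.4, -10.0, 96.4]
orientation: [-3.055, -0.716, -0.008]
contact_force: [2.6, -2.1, 4.7]
finger_gap: 0.2
t 8.8 local TCP [18.1 -1.4 96.4] tipz 82.4 gap 0.2 F [ 2.6 -2.1  4.7]
tool shift mm [ -1.4 -77.9   0.1] dr deg [-0.16 -0.33 -0.  ]
```

```bash
python3 -m crank '[{"linear":[-0.0003,-0.005,0],"dr":[0,0,0],"hand":0},{"linear":[-0.0003,-0.005,0],"dr":[0,-0.1,0],"hand":0},{"linear":[-0.0003,-0.005,0],"dr":[0,-0.1,0],"hand":0},{"linear":[-0.0003,-0.005,0],"dr":[0,0,0],"hand":0},{"linear":[0,-0.005,0],"dr":[0,0,0],"hand":0},{"linear":[0,-0.005,0],"dr":[0,0,0],"hand":0},{"linear":[0,-0.005,0],"dr":[0,0,0],"hand":0},{"linear":[0,-0.005,0],"dr":[0,0,0],"hand":0},{"linear":[0,-0.005,0],"dr":[0,0,0],"hand":0},{"linear":[0,-0.005,0],"dr":[0,0,0],"hand":0}]'
python3 -c "
from h import *
rel(W(96,0,96.5))
for n in ['scene']:
  q=manip.get_image(n); f=q['frame'][150:310,220:400]
  cv2.imwrite('pics/d_%s.png'%n,cv2.cvtColor(cv2.resize(f,None,fx=4,fy=4,interpolation=cv2.INTER_CUBIC),cv2.COLOR_RGB2BGR))
"
```

```text
time: 10.05
position: [540.4, 37.7, 96.7]
orientation: [-3.055, -0.717, -0.005]
contact_force: [4.3, -2.1, 3.7]
finger_gap: 0.2
t 10.05 local TCP [71.5 -1.  96.7] tipz 82.7 gap 0.2 F [ 4.3 -2.1  3.7]
tool shift mm [ -1.  -24.5   0.3] dr deg [-0.15 -0.23  0.01]
```

View pics/d_scene.png

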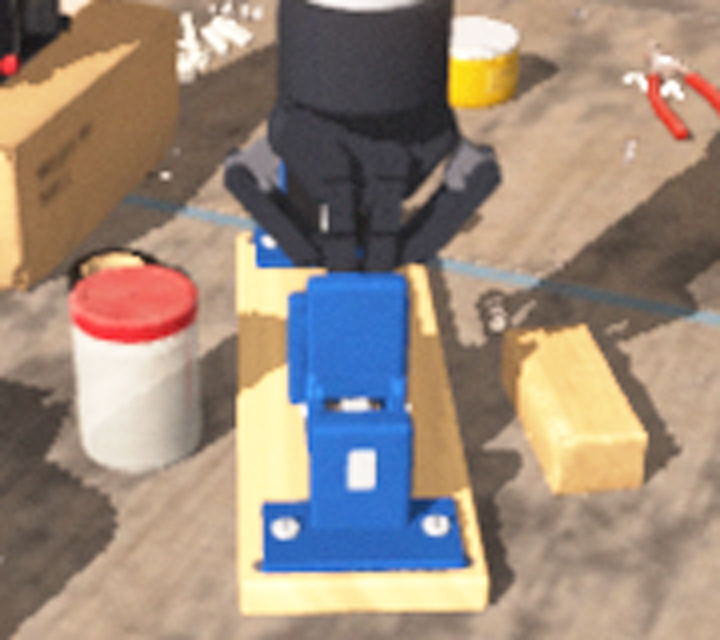

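The jaw is near the end stop, with a small gap left and nothing disturbed. I'll go slower now.

```bash
python3 -m crank '[{"linear":[-0.0003,-0.003,0.0003],"dr":[0,0,0],"hand":0},{"linear":[-0.0003,-0.003,0.0002],"dr":[0,0,0],"hand":0},{"linear":[0,-0.003,0.0001],"dr":[0,0,0],"hand":0},{"linear":[0,-0.002,0],"dr":[0,0,0],"hand":0},{"linear":[0,-0.002,0],"dr":[0,0,0],"hand":0},{"linear":[0,-0.002,0],"dr":[0,0,0],"hand":0},{"linear":[0,-0.002,0],"dr":[0,0,0],"hand":0},{"linear":[0,-0.002,0],"dr":[0,0,0],"hand":0},{"linear":[0,-0.002,0],"dr":[0,0,0],"hand":0},{"linear":[0,-0.002,0],"dr":[0,0,0],"hand":0}]'
python3 -c "
from h import *
rel(W(96,0,96.5))
"
```

```text
time: 11.35
position: [529.7, 58.9, 96.7]
orientation: [-3.057, -0.717, -0.007]
contact_force: [7.1, -9.9, 1.7]
finger_gap: -0.0
t 11.35 local TCP [95.1 -0.9 96.7] tipz 82.7 gap -0.0 F [ 7.1 -9.9  1.7]
tool shift mm [-0.9 -0.9  0.2] dr deg [-0.03 -0.28 -0.01]
```

The force along the bar has risen to about 12 N at x = 95, which is where I expected the stop. I'll push a little more to confirm it stalls.

```bash
python3 -m crank '[{"linear":[0,-0.002,0.0004],"dr":[0,0,0],"hand":0},{"linear":[0,-0.002,0.0004],"dr":[0,0,0],"hand":0},{"linear":[0,-0.003,0.0003],"dr":[0,0,0],"hand":0},{"linear":[0,-0.003,0],"dr":[0,0,0],"hand":0},{"linear":[0,-0.004,0],"dr":[0,0,0],"hand":0},{"linear":[0,-0.004,0],"dr":[0,0,0],"hand":0},{"linear":[0,-0.004,0],"dr":[0,0,0],"hand":0},{"linear":[0,-0.004,0],"dr":[0,0,0],"hand":0},{"linear":[0,-0.004,0],"dr":[0,0,0],"hand":0},{"linear":[0,-0.004,0],"dr":[0,0,0],"hand":0}]'
python3 -c "
from h import *
rel(W(96,0,96.5))
for n in ['scene']:
  q=manip.get_image(n); f=q['frame'][150:310,220:400]
  cv2.imwrite('pics/e_%s.png'%n,cv2.cvtColor(cv2.resize(f,None,fx=4,fy=4,interpolation=cv2.INTER_CUBIC),cv2.COLOR_RGB2BGR))
"
```

```text
time: 12.6
position: [530.0, 57.2, 97.7]
orientation: [2.999, 0.664, 0.022]
contact_force: [9.8, -22.0, 0.6]
finger_gap: -0.1
t 12.6 local TCP [93.5 -0.4 97.7] tipz 83.7 gap -0.1 F [  9.8 -22.    0.6]
tool shift mm [-0.4 -2.5  1.1] dr deg [ 4.08  0.11 -1.43]
```

View pics/e_scene.png

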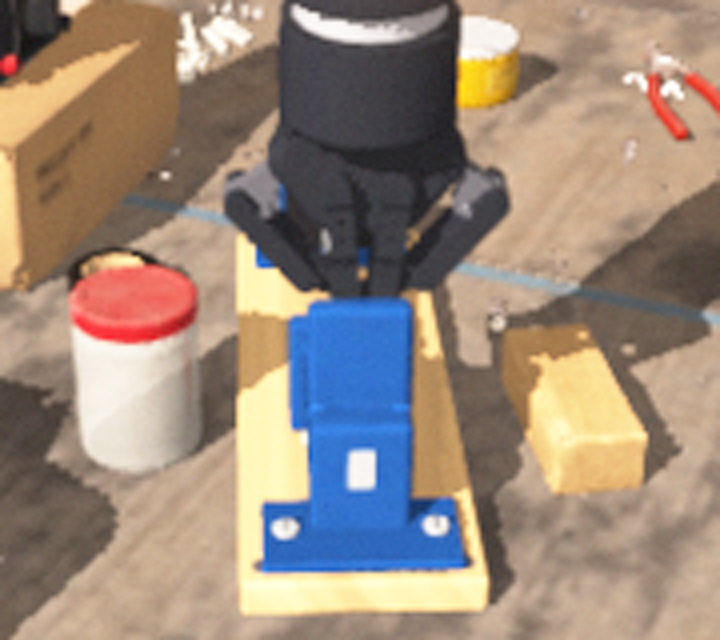

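The jaw sits flush against the stop, and the push stalled at 24 N with no further travel. Backing off with the button down could drag the jaw, so I'll lift straight up with a light push kept on, then back off the plate.

```bash
python3 -m crank '[{"linear":[0,-0.001,-0.002],"dr":[0,0,0],"hand":0},{"linear":[0,-0.001,-0.003],"dr":[0,0,0],"hand":0},{"linear":[0,-0.001,-0.003],"dr":[0,0,0],"hand":0},{"linear":[0,-0.0005,-0.004],"dr":[0,0,0],"hand":0},{"linear":[0,0,-0.004],"dr":[0,0,0],"hand":0},{"linear":[0,0.001,-0.004],"dr":[0,0,0],"hand":0},{"linear":[0,0.002,-0.003],"dr":[0,0,0],"hand":0},{"linear":[0,0.003,0],"dr":[0,0,0],"hand":0},{"linear":[0,0.003,0],"dr":[0,0,0],"hand":0},{"linear":[0,0,0],"dr":[0,0,0],"hand":0}]'
python3 -c "
from h import *
rel(W(88,0,160))
"
```

```text
time: 13.9
position: [526.4, 51.6, 118.2]
orientation: [2.997, 0.662, 0.003]
contact_force: [0.1, 0.1, 0.5]
finger_gap: 0.0
t 13.9 local TCP [ 90.1   5.3 118.2] tipz 104.2 gap 0.0 F [0.1 0.1 0.5]
tool shift mm [  4.8   5.  -41.6] dr deg [ 4.06  0.82 -1.49]
```

```bash
python3 -m crank '[{"linear":[0,0.003,-0.006],"dr":[0,0,0],"hand":0},{"linear":[0,0.002,-0.012],"dr":[0,0,0],"hand":0},{"linear":[0,0.002,-0.015],"dr":[0,0,0],"hand":0},{"linear":[0,0,-0.02],"dr":[0.5,0,0],"hand":0},{"linear":[0,0,-0.025],"dr":[1,0,0],"hand":0},{"linear":[0,0.01,-0.025],"dr":[1,0,0],"hand":0},{"linear":[-0.02,0.03,-0.02],"dr":[1,0,0],"hand":0},{"linear":[-0.04,0.03,-0.01],"dr":[0,0,0],"hand":0},{"linear":[-0.04,0.03,0],"dr":[0,0,0],"hand":0},{"linear":[-0.04,0.03,0],"dr":[0,0,0],"hand":0}]'
python3 -m crank '[{"linear":[-0.03,0.04,0],"dr":[0,0,0],"hand":0},{"linear":[-0.03,0.04,0],"dr":[0,0,0],"hand":0},{"linear":[-0.03,0.04,0],"dr":[0,0,0],"hand":0},{"linear":[-0.03,0.04,0],"dr":[0,0,0],"hand":0},{"linear":[-0.03,0.04,0],"dr":[0,0,0],"hand":0},{"linear":[0,0.04,0],"dr":[0,0,0],"hand":0},{"linear":[0,0.04,0],"dr":[0,0,0],"hand":0},{"linear":[0,0.02,0],"dr":[0,0,0],"hand":0},{"linear":[0,0,0],"dr":[0,0,0],"hand":0},{"linear":[0,0,0],"dr":[0,0,0],"hand":0}]'
python3 - <<'E'
from h import *
rel(W(88,0,160))
for n in ['top','scene']:
  q=manip.get_image(n); f=q['frame'][150:310,220:400]
  im=cv2.cvtColor(cv2.resize(f,None,fx=4,fy=4,interpolation=cv2.INTER_CUBIC),cv2.COLOR_RGB2BGR)
  cv2.imwrite('pics/f_%s.png'%n,im)
  a=q['frame'].astype(int); m=((a[...,0]>120)&(a[...,1]<70)&(a[...,2]<80)).astype(np.uint8)
  k,L,st,c=cv2.connectedComponentsWithStats(m)
  for i in range(1,k):
    if 20<st[i,4]<800: print(n,st[i],np.round(c[i],1),np.round(local(ray(q,c[i],90)),1))
E
```

```text
time: 15.15
position: [456.5, -127.6, 267.6]
orientation: [3.052, 0.683, -0.007]
contact_force: [0.1, -0.5, 0.3]
finger_gap: -0.3
time: 16.4
position: [443.9, -477.0, 283.7]
orientation: [3.045, 0.673, 0.002]
contact_force: [-0.1, 0.8, 1.2]
finger_gap: 0.2
t 16.4 local TCP [-346.7  314.2  283.7] tipz 269.7 gap 0.2 F [-0.1  0.8  1.2]
tool shift mm [ 303.3 -445.3  112.7] dr deg [ 1.28  0.22 -1.48]
top [266 236  20  19 237] [275.4 245.1] [84.8 -0.2 90. ]
top [443 381   9  10  30] [447.4 385.1] [-112.9  397.7   90. ]
top [451 380   8   5  21] [454.2 381.8] [-128.5  397.9   90. ]
top [416 383  24  17 121] [426.7 390. ] [-70.8 388.7  90. ]
top [390 387  27  15 115] [405.6 394.3] [-28.8 378.3  90. ]
top [437 387  10   8  26] [440.6 390.6] [-95.5 401.   90. ]
top [376 397  12   7  25] [380.8 400.6] [ 21.5 368.3  90. ]
top [416 410   9   6  22] [419.5 412.3] [-38.1 418.4  90. ]
scene [485   0  18  84 644] [492.9  37.2] [-2916.9  1626.7    90. ]
scene [552   0   8  60 244] [557.   20.9] [-4271.5  2886.9    90. ]
scene [498 101   7  10  24] [501.5 105.6] [-827.1  762.5   90. ]
scene [502 189  58  54 515] [533.7 227. ] [ 68.4 424.3  90. ]
scene [239 226  30   9  87] [254.8 231.7] [  68.  -102.2   90. ]
scene [549 296  11  48 312] [554.6 319.3] [323.8 322.9  90. ]
```

View pics/f_top.png

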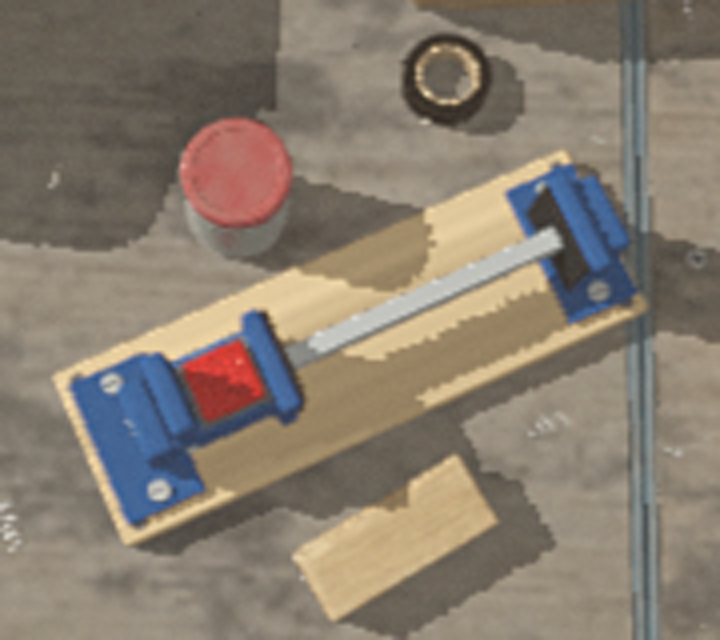

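View pics/f_scene.png

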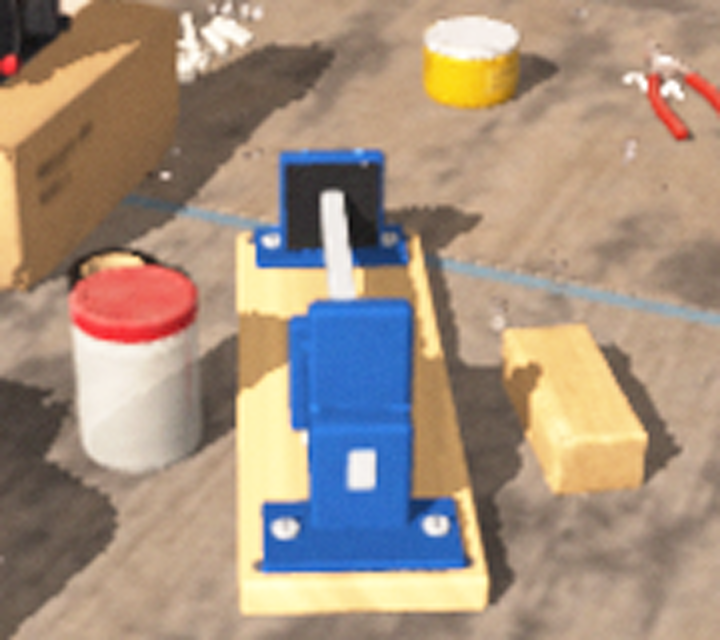

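Run:
```python
from h import *
a=cv2.imread('pics/e_scene.png').astype(int);b=cv2.imread('pics/f_scene.png').astype(int)
d=np.abs(a-b).sum(2); print('jaw/stop region diff loaded vs now',d[310:480,310:410].mean(),'far bg',d[580:,250:480].mean())
o=manip.get_obs(); print(np.abs(o['dq']).max(),o['contact_force'])
print(manip.job_done())
```

```text
jaw/stop region diff loaded vs now 15.951117647058824 far bg 14.68804347826087
0.002638169854622487 [-0.12852268  0.49455186  0.43993173]
the job is handed in; nothing more can be done
None
```

The clamp is fully open, and I handed the job in at about 16.5 s. With the fingers closed I pressed the red release about 7 mm down and pushed the plate along the bar until the jaw met the end stop. I then lifted straight off so the button could spring up, and moved the arm well clear.

- **Jaw home:** the push stalled at about 24 N with no further travel. The button's centre measures x ≈ 85 mm, against about 83 mm that I worked out from the geometry, which is within the calibration error. The jaw/stop area of the scene view looks the same after release as it did while pushed.
- **Release held down:** the fingertips were 7 to 8 mm down for the whole push. During the final stall against the stop this eased to about 6.3 mm and the tool tilted about 4°.
- **Button up:** I did not measure this directly. The red area in the top view is about the same size as at the start (237 vs 224 pixels), and the wrist force is near zero.
- **Block, jar and tape:** by eye they are where they were in the first pictures.

No check failed. The networks' early guesses for the block and tape in the scene view disagreed with each other, so I placed those two by eye in the pictures.

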